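# Put the card press together

## Task

Put the card press together: stand the green-lidded ink pot that was left on the cards upright on the bench out of the way, push every orange register sleeve on the bench fully down onto a spigot of its own, set the pressure lid on the card stack with its knuckle between the two hinge ears, and push the brass-headed pin through ears and knuckle until it is fully home. Then prove the hinge: swing the lid up by its handle by about 25 degrees and lower it flat onto the cards again without letting it drop, and leave everything released, with the pin still home and the purple-lidded ink pot and the brush undisturbed.

Things in the scene. Friction and masses are not known exactly. Their poses are not given: they have to be found in the camera images.
- press: the card press, fixed to the bench: a plywood bed, top 18 mm up. Origin on the bench under the middle of the cards; z up, x from there to the hinge, which is on the side away from the robot. Spigots at x = +-48, y = +-92 mm; hinge at x = 115 mm. The bed reaches from x = -95 to 140 mm, y = +-122 mm
- spigot_1 (a point): foot of a register spigot on the top face of the press bed, 18 mm above the bench, axes as press. The spigot is an upright steel post, 22 mm diameter, 38 mm high, its top 6 mm tapered to 15 mm. Fixed between the spigots is a stack of white hexagonal cards, 138 mm (x) by 129 mm (y), top 56.5 mm above the bench: little room in y beside a fitted sleeve, so hold sleeves across x of the press
- spigot_2 (a point): foot of a register spigot on the top face of the press bed, 18 mm above the bench, axes as press. The spigot is an upright steel post, 22 mm diameter, 38 mm high, its top 6 mm tapered to 15 mm. Fixed between the spigots is a stack of white hexagonal cards, 138 mm (x) by 129 mm (y), top 56.5 mm above the bench: little room in y beside a fitted sleeve, so hold sleeves across x of the press
- spigot_3 (a point): foot of a register spigot on the top face of the press bed, 18 mm above the bench, axes as press. The spigot is an upright steel post, 22 mm diameter, 38 mm high, its top 6 mm tapered to 15 mm. Fixed between the spigots is a stack of white hexagonal cards, 138 mm (x) by 129 mm (y), top 56.5 mm above the bench: little room in y beside a fitted sleeve, so hold sleeves across x of the press
- spigot_4 (a point): foot of a register spigot on the top face of the press bed, 18 mm above the bench, axes as press. The spigot is an upright steel post, 22 mm diameter, 38 mm high, its top 6 mm tapered to 15 mm. Fixed between the spigots is a stack of white hexagonal cards, 138 mm (x) by 129 mm (y), top 56.5 mm above the bench: little room in y beside a fitted sleeve, so hold sleeves across x of the press
- hinge (a point): middle of the hinge axis, 70.5 mm above the bench, axes as press. Two fixed steel ears, 28 mm round, with 15 mm bores along y, span y = 24 to 38 mm and -24 to -38 mm. A V-saddle between them catches the lid's knuckle and holds it in line. The pin may enter from either side; the space beyond both ears is free
- lid_knuckle (a point): middle of the lid's steel knuckle: a tube along y, 26 mm outside, 15 mm bore, 44 mm long; axes as lid_handle, from which it lies 105 mm along x and 44 mm lower. In place it coincides with hinge, axes parallel
- lid_handle (a point): centre of the lid's pale wooden bar handle, over its balance point: bar along y 90 mm long, 16 mm wide, 18 mm high, on two posts 72 mm apart. z up as it lies, x from handle to knuckle. Its centre is 58 mm above the lid's underside; in place 114.5 mm above the bench
- lid: pressure lid, loose, 350 g, starts flat on the bench: dark wooden board 140 mm (x) by 116 mm (y) by 12 mm with two steel straps to the knuckle. Origin under the middle of the board, 10 mm behind the handle in x. Axes as lid_handle
- pin_head (a point): centre of the pin's brass head, a block 40 mm (x) by 26 by 26 mm, 13 mm above the bench as it lies level. x points along the pin to its tip: flange 25 mm round with its seat at x = 24 mm, then a 12 mm steel shank with its tip at x = 110 mm, the last 12 mm tapered to 6 mm. Home: flange seat against an ear's outer face
- pin_mid (a point): point on the pin's axis 62 mm ahead of the head's centre; it comes to hinge when the pin is home
- pin: the hinge pin, loose, 180 g, origin under the middle of its head
- sleeve_1_mid (a point): centre (half-way up) of an orange plastic register sleeve standing upright on the bench: open tube, 36 mm outside, 25 mm inside diameter, 50 mm high, with a 52 mm wide, 6 mm thick flange round its foot; 60 g. All sleeves and spigots are alike; two to four sleeves are there. Fully down on a spigot it stands on the bed, flange down, its centre 25 mm above the spigot's foot
- sleeve_1: that sleeve, origin at the centre of its foot
- sleeve_2_mid (a point): centre (half-way up) of an orange plastic register sleeve standing upright on the bench: open tube, 36 mm outside, 25 mm inside diameter, 50 mm high, with a 52 mm wide, 6 mm thick flange round its foot; 60 g. All sleeves and spigots are alike; two to four sleeves are there. Fully down on a spigot it stands on the bed, flange down, its centre 25 mm above the spigot's foot
- sleeve_2: that sleeve, origin at the centre of its foot
- sleeve_3_mid (a point): centre (half-way up) of an orange plastic register sleeve standing upright on the bench: open tube, 36 mm outside, 25 mm inside diameter, 50 mm high, with a 52 mm wide, 6 mm thick flange round its foot; 60 g. All sleeves and spigots are alike; two to four sleeves are there. Fully down on a spigot it stands on the bed, flange down, its centre 25 mm above the spigot's foot
- sleeve_3: that sleeve, origin at the centre of its foot
- sleeve_4_mid (a point): centre (half-way up) of an orange plastic register sleeve standing upright on the bench: open tube, 36 mm outside, 25 mm inside diameter, 50 mm high, with a 52 mm wide, 6 mm thick flange round its foot; 60 g. All sleeves and spigots are alike; two to four sleeves are there. Fully down on a spigot it stands on the bed, flange down, its centre 25 mm above the spigot's foot
- sleeve_4: that sleeve, origin at the centre of its foot
- pot_mid (a point): centre (half-way up) of the small ink pot with a green lid that was left standing on the card stack: 62 mm diameter, 64 mm high, 110 g; z up. Standing on the bench its centre is 32 mm up
- ink_green: that green-lidded pot, origin at the centre of its foot
- ink_purple: small ink pot with purple lid, 63 mm wide, 58 mm high, on the right behind the lid; leave alone
- brush: ink brush, 193 mm long, lying behind the press; leave alone
There are look-alikes about, which are no part of the job. Leave any blue or brown look-alike of the sleeve_3 alone.

How it is judged (in metres and radians):
On the way, in this order (a step that is already met when the one before it is completed fails the run):
1. the lid lies on the cards with its knuckle in line between the ears (distance between lid_knuckle and hinge below 0.006 m and angle between lid_handle's own z axis and vertical below 0.06 rad), for 0.2 s.
2. the pin is home through both ears and the lid's knuckle (all of step 1 and distance between pin_mid and hinge below 0.008 m and angle between the x axis of pin_head and the y axis of hinge, either way round below 0.08 rad), for 0.2 s.
3. the pinned lid is swung up by more than 0.3 rad (17 degrees) (distance between lid_knuckle and hinge below 0.006 m and distance between pin_mid and hinge below 0.008 m and angle between the x axis of pin_head and the y axis of hinge, either way round below 0.08 rad and angle between lid_handle's own z axis and vertical above 0.3 rad), for 0.2 s.
At the end, for the whole second after the job is handed in: The green pot stands upright on the bench; each sleeve present stands fully down on its own spigot (within 6 mm of its axis, at most 5 mm short); the lid is flat (0.06 rad), its knuckle within 6 mm of the hinge middle; the pin is home (within 8 mm, in line within 0.08 rad); all at rest (all of step 2 and height (world z) of pot_mid below 0.037 m and angle between pot_mid's own z axis and vertical below 0.1 rad and ((horizontal distance between sleeve_1_mid and spigot_1 below 0.006 m and distance between sleeve_1_mid and spigot_1 below 0.03 m) or (horizontal distance between sleeve_1_mid and spigot_2 below 0.006 m and distance between sleeve_1_mid and spigot_2 below 0.03 m) or (horizontal distance between sleeve_1_mid and spigot_3 below 0.006 m and distance between sleeve_1_mid and spigot_3 below 0.03 m) or (horizontal distance between sleeve_1_mid and spigot_4 below 0.006 m and distance between sleeve_1_mid and spigot_4 below 0.03 m)) and ((horizontal distance between sleeve_2_mid and spigot_1 below 0.006 m and distance between sleeve_2_mid and spigot_1 below 0.03 m) or (horizontal distance between sleeve_2_mid and spigot_2 below 0.006 m and distance between sleeve_2_mid and spigot_2 below 0.03 m) or (horizontal distance between sleeve_2_mid and spigot_3 below 0.006 m and distance between sleeve_2_mid and spigot_3 below 0.03 m) or (horizontal distance between sleeve_2_mid and spigot_4 below 0.006 m and distance between sleeve_2_mid and spigot_4 below 0.03 m)) and ((horizontal distance between sleeve_3_mid and spigot_1 below 0.006 m and distance between sleeve_3_mid and spigot_1 below 0.03 m) or (horizontal distance between sleeve_3_mid and spigot_2 below 0.006 m and distance between sleeve_3_mid and spigot_2 below 0.03 m) or (horizontal distance between sleeve_3_mid and spigot_3 below 0.006 m and distance between sleeve_3_mid and spigot_3 below 0.03 m) or (horizontal distance between sleeve_3_mid and spigot_4 below 0.006 m and distance between sleeve_3_mid and spigot_4 below 0.03 m)) and ((horizontal distance between sleeve_4_mid and spigot_1 below 0.006 m and distance between sleeve_4_mid and spigot_1 below 0.03 m) or (horizontal distance between sleeve_4_mid and spigot_2 below 0.006 m and distance between sleeve_4_mid and spigot_2 below 0.03 m) or (horizontal distance between sleeve_4_mid and spigot_3 below 0.006 m and distance between sleeve_4_mid and spigot_3 below 0.03 m) or (horizontal distance between sleeve_4_mid and spigot_4 below 0.006 m and distance between sleeve_4_mid and spigot_4 below 0.03 m)) and linear speed of each of lid, pin, ink_green, sleeve_1, sleeve_2, sleeve_3, sleeve_4 below 0.02 m/s); the robot touches nothing.
It fails at once if the pinned lid is dropped (turning faster than 3.5 rad/s) ((distance between lid_knuckle and hinge below 0.006 m and distance between pin_mid and hinge below 0.008 m and angle between the x axis of pin_head and the y axis of hinge, either way round below 0.08 rad) and angular speed of lid above 3.5 rad/s).
It fails at once if ink_purple disturbed by more than 3 cm (distance of ink_purple from where it was at the start of the episode above 0.03 m).
It fails at once if brush disturbed by more than 3 cm (distance of brush from where it was at the start of the episode above 0.03 m).
Of sleeve_1, sleeve_2, sleeve_3, sleeve_4 only 2 to 4 are there at a start; the rules pass over those that are not, and their reading is None.
At some moment in a run one of sleeve_1, sleeve_2, sleeve_3, sleeve_4, pin may be knocked a few centimetres aside while the robot is not near it.
It also fails if it takes over 210 s, if anything falls off the work surface, if the arm or the gripper's body presses on something with over 40 N, if the wrist force passes 120 N, or if a joint passes its speed limit or range.

## Robot

A 6-joint arm with a two-finger parallel gripper is mounted at the origin on the work surface; the furniture and walls round the work are solid. World frame = base frame: x ahead of the robot, y to its left, z up, the work surface at z = 0. Lengths are in mm, angles in rad, forces in N, time in s.
With the tool pointing down it reaches from about 250 to 725 mm from the base axis. Payload 4 kg.
Tool frame: the origin (TCP) lies on the centre line of the jaws, within the pads' length; the fingertips stand 17 mm ahead of it and the grasp point (between the pads) lies 2 mm behind it; z points along the fingers, y is the direction in which the jaws open and shut (so a half turn about z gives the same grasp; the last joint's range is limited). The gripper opens to 85 mm and grips with 20 to 120 N. Pads are 22 mm wide; open, the fingers measure 114 mm over their backs; the gripper's body (76 mm by 85 mm) begins 54 mm behind the grasp point. The pads swing forward as they close: fully open they stand 13 mm farther back than shut.
Start: joints at [-1.103, 0.241, 0.005, 1.335, 0, 1.571], TCP at [225.46, -446.282, 248.306] pointing down, gripper open.
Joint ranges: [-2.72, 2.72], [-1.05, 1.87], [-1.09, 1.28], [-1.99, 2.15], [-1.42, 1.44], [-3.14, 3.14]. Speed limits (rad/s): [2.79, 2.79, 3.14, 3.14, 3.14, 3.14].

## Interface

Orientations are given as a rotation vector (axis times angle).
In Python, from rig import move_to, move_linear, goto_joints, grip, pause, inverse_kinematics, capture, Unreachable, finish_job, read_clock, read_qpos, read_joint_vel, read_tau, read_eef_pos, read_ee_rot, read_contact_force, read_ft_torque, read_width gives the robot as it stands. Calls block until the motion is done:
- move_to(position, orientation): joint-space move of the TCP to a pose.
- move_linear(position, orientation=None, speed=150): straight line of the TCP; orientation=None keeps the orientation; speed is the mean speed in mm/s.
- goto_joints(angles): joint-space move.
- grip(opening, force=None): finger opening in mm; force is the grip in N (None keeps the last); returns when the fingers have stopped.
- pause(seconds).
- inverse_kinematics(position, orientation): joint angles nearest the present ones, or None.
- capture(name): name is "scene" or "top" or "wrist"; returns a dict with "frame" (480x640x3 uint8, blue, green, red), "range_z" (480x640 float32, mm along the optical axis (not along the pixel's ray), 0 where there is no reading), "fx", "fy", "cx", "cy" (pixels), "eye" and "rotation" of the camera in the world; the wrist camera has in their place "T_tool_cam" (4x4, takes a point from camera to tool coordinates, whose origin is the TCP and whose axes are the flange's). Camera axes: x right, y down, z forward; pixel columns grow to the right and rows downward; lengths in mm; the calibration is good to about 2 mm. The wrist camera is an equidistant fisheye: a pixel r from the principal point sees the ray r / f radians off the axis. A picture is of the moment at which its call begins: read the wrist's pose just before it.
A pose or a line that the arm cannot do raises Unreachable and nothing moves.
- finish_job(): hands the job in, once; it reports no verdict.
Readings, each from a call of its own:
- read_clock(): time.
- read_qpos(): joint angles.
- read_joint_vel(): joint speeds.
- read_tau(): joint torques, N m.
- read_eef_pos(): TCP position.
- read_ee_rot(): TCP orientation.
- read_contact_force(): force on the tool from outside, world axes, zero at the start.
- read_ft_torque(): the same for the moment, N m.
- read_width(): finger opening in mm.
Only numpy, scipy, OpenCV 4.12 (cv2) and the standard library are available. Lean on these libraries where they do the work, as an engineer would, in place of code of your own. Each camera call takes 0.05 s, during which the arm holds its last target.

## Working session

There is one attempt and no reset: what is moved stays moved. The work goes in short steps, each a Python script; the robot and the scene stay as the last script left them, time stands still between calls to the robot, and variables do not carry over. Pictures are saved under pics/ and viewed, and the job is handed in when it is done.

```bash
ls; mkdir -p pics; python3 - <<'E'
from rig import *
import cv2,numpy as np
for n in ("scene","top","wrist"):
    c=capture(n); cv2.imwrite(f"pics/{n}0.png",c["frame"])
    print(n,{k:(np.round(v,3).tolist() if not np.isscalar(v) else v) for k,v in c.items() if k not in("frame","range_z")}, c["range_z"].min(),c["range_z"].max())
print(read_clock(),read_eef_pos(),read_ee_rot(),read_width(),read_contact_force())
E
```

```text
pics
scene {'fx': 473.4899192422292, 'fy': 473.4899192422292, 'cx': 325.2360256360614, 'cy': 240.87929220479793, 'eye': [-29.156, 821.437, 882.76], 'rotation': [-0.744, 2.497, -1.208]} 0.0 3312.8884
top {'fx': 462.82360641747783, 'fy': 462.82360641747783, 'cx': 316.64013932548676, 'cy': 246.36024827084762, 'eye': [306.416, -11.187, 1420.993], 'rotation': [-2.123, 2.132, -0.16]} 0.0 2465.441
wrist {'fx': 371.64829954431775, 'fy': 371.64829954431775, 'cx': 321.8140823346916, 'cy': 236.44979161581693, 'T_tool_cam': [[0.001, -0.947, -0.322, 83.751], [1.0, 0.001, 0.001, -0.849], [-0.0, -0.322, 0.947, -124.901], [0.0, 0.0, 0.0, 1.0]]} 0.0 1679.0214
0.15 [ 225.25993192 -445.89794677  247.63208867] [-3.05458539e+00 -7.27790359e-01  5.75555476e-04] 85.3642927732504 [-0.89306169 -0.4016292   0.40640753]
```

View pics/scene0.png

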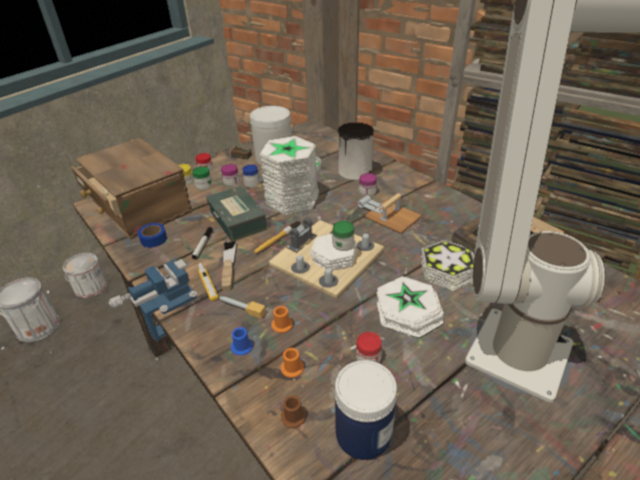

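View pics/top0.png

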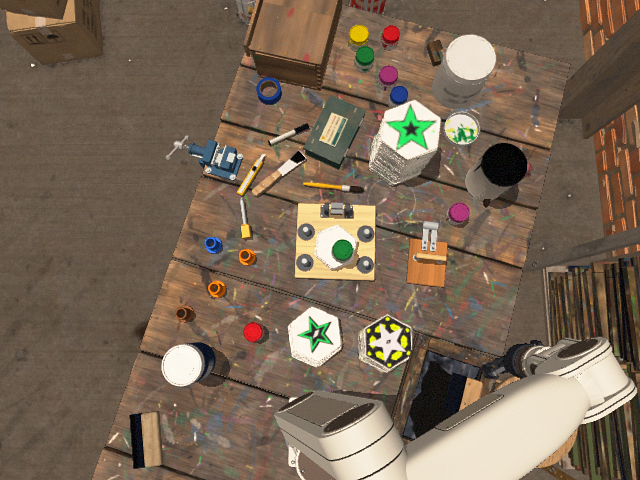

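View pics/wrist0.png

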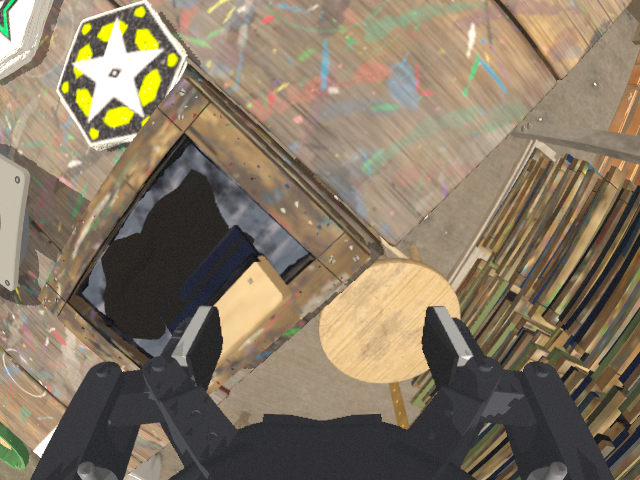

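The `top` picture shows:
- the press at (336,245), with the hinge at (337,210) and the green pot at (342,250)
- the lid at (428,262), with its knuckle at (430,228)
- the pin at (245,225), with its brass head at (246,231)
- orange sleeves at (247,256) and (217,289), a blue look-alike at (213,244) and a brown one at (185,313)
- the purple pot at (459,213) and the brush at (333,186)

In the `scene` picture the orange sleeves are at (282,318) and (291,362). Next I'll write the helpers and measure from both views.

```bash
cat > h.py <<'E'
from rig import *
import cv2,numpy as np
from scipy.spatial.transform import Rotation as R
def cap(n):
    p=read_eef_pos(); r=read_ee_rot(); c=capture(n)
    if n=="wrist":
        T=np.eye(4);T[:3,:3]=R.from_rotvec(r).as_matrix();T[:3,3]=p
        T=T@np.array(c["T_tool_cam"]); c["M"]=T[:3,:3];c["o"]=T[:3,3]
    else:
        c["M"]=R.from_rotvec(c["rotation"]).as_matrix();c["o"]=np.array(c["eye"])
    c["n"]=n
    return c
def ray(c,u,v):
    a=(np.asarray(u,float)-c["cx"])/c["fx"];b=(np.asarray(v,float)-c["cy"])/c["fy"]
    if c["n"]=="wrist":
        t=np.hypot(a,b)+1e-12; d=np.stack([a/t*np.sin(t),b/t*np.sin(t),np.cos(t)],-1)
    else: d=np.stack([a,b,np.ones_like(a)],-1)
    return d@c["M"].T
def onplane(c,u,v,z):
    d=ray(c,u,v); return c["o"]+d*((z-c["o"][2])/d[...,2])[...,None]
def cloud(c):
    v,u=np.mgrid[0:480,0:640]; d=ray(c,u,v); zc=d@c["M"][:,2]
    return c["o"]+d*(c["range_z"]/zc)[...,None]
def proj(c,P):
    q=(np.asarray(P)-c["o"])@c["M"]
    if c["n"]=="wrist":
        r=np.linalg.norm(q[...,:2],axis=-1);t=np.arctan2(r,q[...,2]);k=t/(r+1e-12)
        return np.stack([c["cx"]+c["fx"]*k*q[...,0],c["cy"]+c["fy"]*k*q[...,1]],-1)
    return np.stack([c["cx"]+c["fx"]*q[...,0]/q[...,2],c["cy"]+c["fy"]*q[...,1]/q[...,2]],-1)
def two(c1,p1,c2,p2):
    d1=ray(c1,*p1);d2=ray(c2,*p2);d1/=np.linalg.norm(d1);d2/=np.linalg.norm(d2)
    s=np.linalg.lstsq(np.stack([d1,-d2],1),c2["o"]-c1["o"],rcond=None)[0]
    a=c1["o"]+s[0]*d1;b=c2["o"]+s[1]*d2
    return (a+b)/2,np.linalg.norm(a-b)
def down(yaw): # tool z down, jaw (tool y) direction: at yaw=0 -> world y... tool x along (cos yaw, sin yaw)
    x=np.array([np.cos(yaw),np.sin(yaw),0]);z=np.array([0,0,-1.]);y=np.cross(z,x)
    return R.from_matrix(np.stack([x,y,z],1)).as_rotvec()
def blobs(c,lo,hi,amin=30):
    m=cv2.inRange(cv2.cvtColor(c["frame"],cv2.COLOR_BGR2HSV),lo,hi)
    n,l,s,ce=cv2.connectedComponentsWithStats(m)
    return m,[(s[i],ce[i],l==i) for i in range(1,n) if s[i][4]>=amin]
def save(c,name,box=None,k=1):
    f=c["frame"]
    if box: u0,v0,u1,v1=box; f=f[v0:v1,u0:u1]
    cv2.imwrite(f"pics/{name}.png",cv2.resize(f,None,fx=k,fy=k,interpolation=cv2.INTER_CUBIC))
E
python3 - <<'E'
from h import *
t=cap("top");s=cap("scene")
save(t,"topc",(170,170,490,350),2.5);save(s,"scc",(200,170,440,440),2.2)
for c in (t,s):
    P=cloud(c)
    for nm,lo,hi in (("orange",(5,170,150),(16,255,255)),("green",(60,100,30),(85,255,200)),("purple",(140,80,60),(170,255,255))):
        m,B=blobs(c,lo,hi,20)
        for st,ce,l in B:
            q=P[l&(c["range_z"]>0)]
            print(c["n"],nm,st.tolist(),ce.round(1),np.median(q,0).round(1),q[:,2].max().round(1))
E
```

```text
top orange [607, 0, 5, 21, 46] [608.5   9.5] [ 1738.9 -1333.2  -530.1] -516.9
top orange [611, 131, 5, 17, 33] [613.1 137.4] [ 1145.2 -1331.7  -599.5] -582.1
top orange [407, 239, 40, 48, 1075] [425.8 265.5] [ 471.2 -318.9   11.3] 24.1
top orange [239, 249, 16, 16, 121] [246.3 256.3] [508.5 223.5  13.4] 56.8
top orange [208, 281, 18, 17, 125] [216.4 288.7] [410.1 312.1  32.1] 56.9
top green [356, 46, 18, 20, 284] [364.7  55.5] [1153.1 -145.9   60.2] 69.6
top green [402, 121, 18, 16, 77] [410.9 129.3] [ 848.8 -259.4  180. ] 187.6
top green [454, 128, 22, 15, 128] [463.9 135.2] [ 901.6 -460.     4.6] 13.5
top green [333, 240, 20, 20, 317] [342.3 249.4] [516.1 -63.1 116.6] 124.2
top green [309, 318, 10, 14, 30] [312.5 324. ] [306.4  26.5  40.2] 45.6
top green [311, 323, 20, 28, 86] [320.6 336.7] [264.5  -4.3  40.5] 46.0
top green [302, 330, 9, 8, 22] [306.2 334.1] [274.7  42.5  38.2] 46.6
top purple [378, 65, 20, 20, 302] [388.1  75. ] [1087.1 -218.7   54.5] 63.0
top purple [448, 202, 22, 21, 326] [458.7 212.2] [ 637.9 -418.8   54.3] 64.6
scene orange [272, 307, 20, 26, 259] [279.9 320.2] [511.1 242.5  26.1] 54.3
scene orange [281, 348, 22, 29, 332] [289.9 363.2] [413.4 331.5  27.1] 52.3
scene green [273, 141, 31, 15, 183] [287.5 148.1] [ 852.4 -256.   180.9] 184.9
scene green [193, 167, 16, 11, 138] [200.7 172.2] [1148.9 -137.    60.4] 66.8
scene green [334, 221, 19, 15, 220] [342.5 227.9] [517.  -58.9 117.6] 124.9
scene green [390, 285, 33, 25, 189] [407.7 297.6] [278.8  18.3  41.5] 45.7
scene purple [221, 164, 17, 12, 161] [229.  169.8] [1084.3 -208.9   55.4] 61.2
scene purple [360, 173, 17, 13, 183] [367.7 179.1] [ 637.5 -410.4   55.4] 62.3
```

View pics/topc.png

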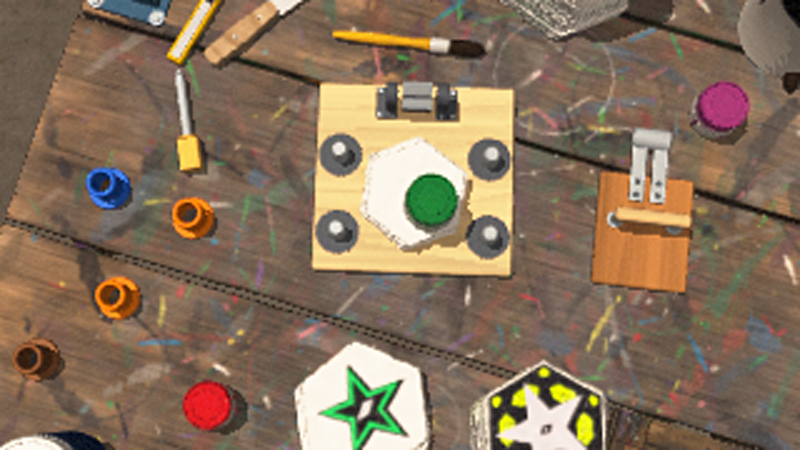

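View pics/scc.png

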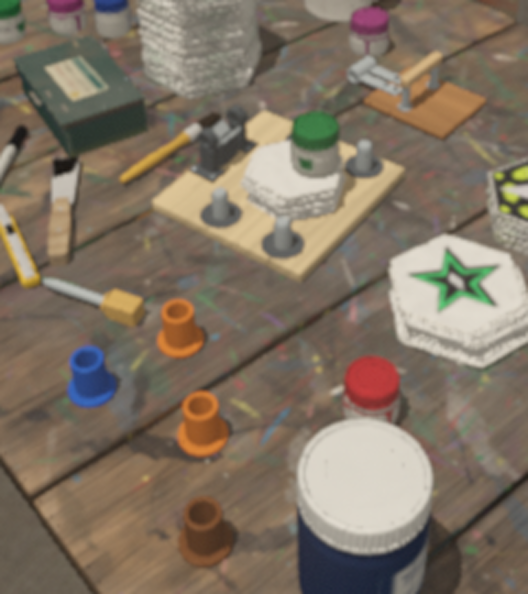

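The crops confirm two orange sleeves, at `top` (247,256) and (217,289). Blue (213,244) and brown (185,313) are look-alikes that I'll leave alone. The pin's brass head is toward the robot and its tip points away. Next come close wrist views of everything.

```bash
python3 - <<'E'
from h import *
import pickle
V={"pressA":(560,-20,330),"pressB":(520,-100,330),"lidA":(560,-300,300),"lidB":(520,-340,300),"slvA":(510,270,280),"slvB":(560,190,300)}
for k in ("lidA","lidB","pressB","pressA","slvB","slvA"):
    move_to(V[k],down(0)); pause(.15)
    c=cap("wrist"); save(c,k); pickle.dump(c,open(k+".pkl","wb"))
print(read_clock())
c=cap("top");save(c,"top1");c=cap("scene");save(c,"scene1")
E
python3 - <<'E'
import cv2,numpy as np
a=[cv2.resize(cv2.imread(f"pics/{k}.png"),(400,300)) for k in ("lidA","pressA","slvB","slvA")]
cv2.imwrite("pics/m1.png",np.vstack([np.hstack(a[:2]),np.hstack(a[2:])]))
E
```

```text
9.9167
```

View pics/m1.png

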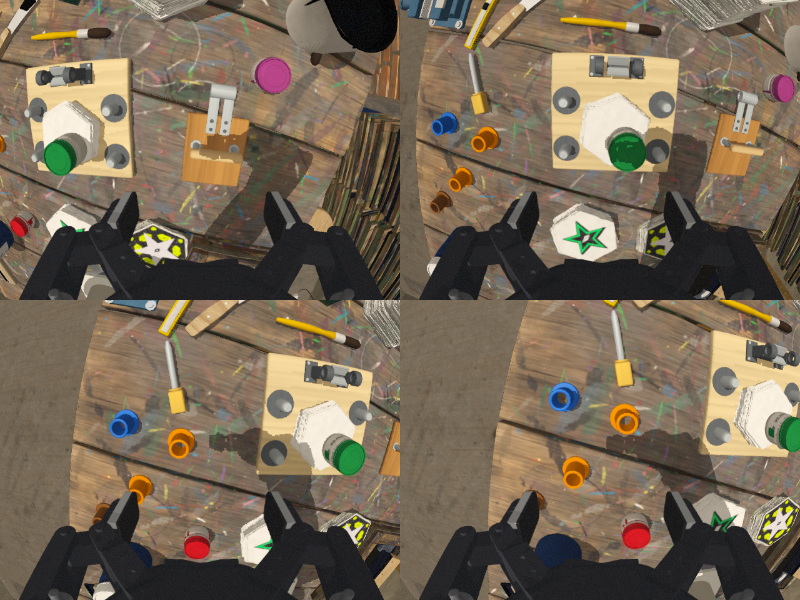

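View pics/top1.png

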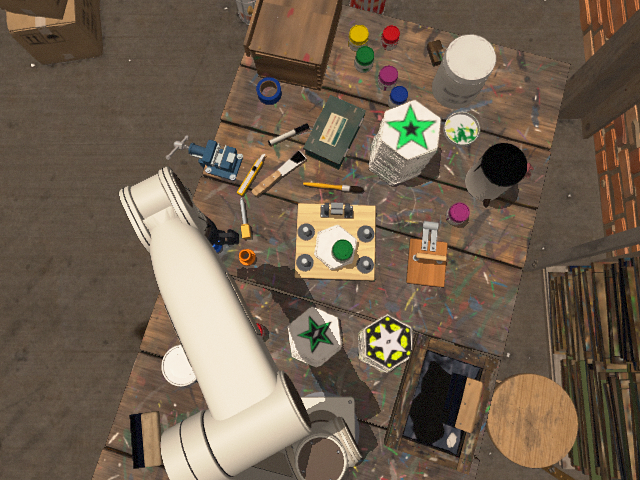

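View pics/pressA.png

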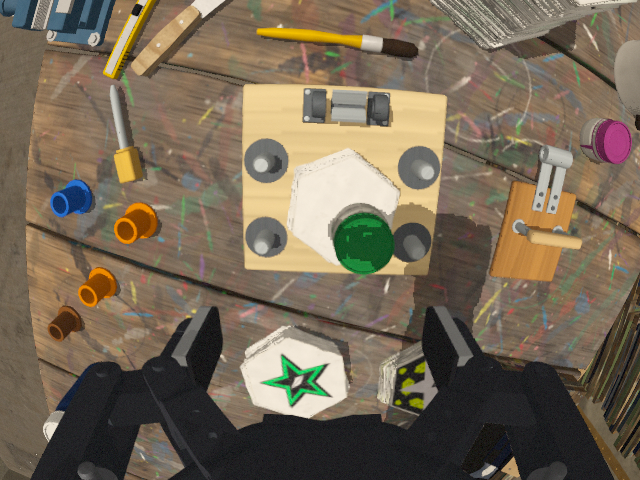

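View pics/slvA.png

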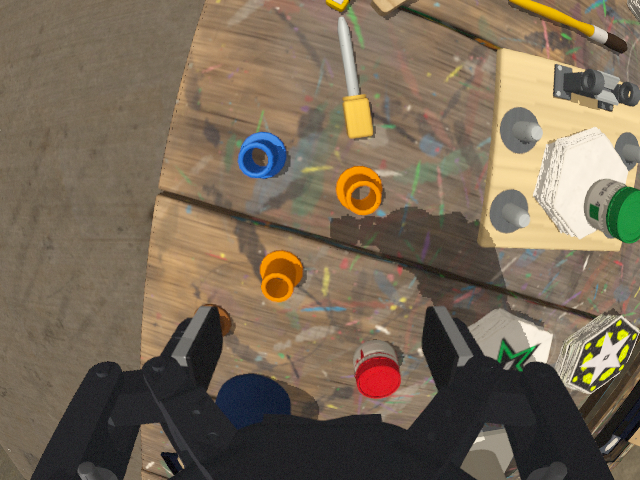

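View pics/lidA.png

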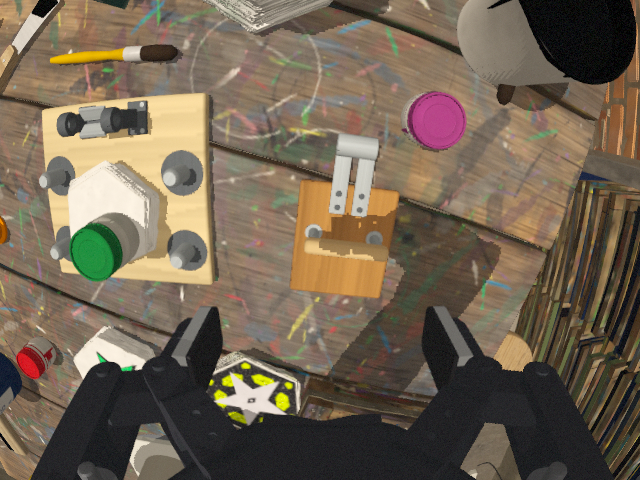

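`top1` still shows only two orange sleeves with the arm swung away: one at (246,257), and the other hidden by the arm here but seen at (281,276) in `slvA`. Now I'll measure poses from the wrist views.

```bash
cat > meas.py <<'E'
from h import *
import pickle
def rect(pts):
    (c,s,a)=cv2.minAreaRect(pts[:,:2].astype(np.float32)); return np.round(c,1),np.round(s,1),round(a,2)
for k in ("pressA","pressB","lidA","lidB","slvA","slvB"):
    c=pickle.load(open(k+".pkl","rb"));P=cloud(c);ok=(c["range_z"]>0);ok[300:]=False
    print("==",k)
    hsv=cv2.cvtColor(c["frame"],cv2.COLOR_BGR2HSV)
    b=ok&(abs(P[...,2])<6); print("bench z",np.median(P[b][:,2]).round(2))
    # bed
    m=(ok&(P[...,2]>13)&(P[...,2]<23)&(P[...,0]>380)&(P[...,0]<700)&(abs(P[...,1]+40)<150)).astype(np.uint8)
    n,l,s,ce=cv2.connectedComponentsWithStats(m); i=1+np.argmax(s[1:,4]); q=P[l==i]
    print("bed",rect(q),np.median(q[:,2]).round(2),len(q))
    # tall steel clusters (spigot tops)
    m=(ok&(P[...,2]>48)&(P[...,2]<60)&(hsv[...,1]<60)&(P[...,0]>380)&(P[...,0]<700)&(abs(P[...,1]+40)<150)).astype(np.uint8)
    n,l,s,ce=cv2.connectedComponentsWithStats(m)
    for i in range(1,n):
        if s[i,4]>25: q=P[l==i];print("steel",s[i,4],ce[i].round(1),rect(q),np.percentile(q[:,2],[50,95]).round(1))
    for nm,lo,hi in (("orange",(8,190,120),(16,255,255)),("pin",(20,150,120),(28,255,255)),("green",(60,100,30),(85,255,200))):
        m=cv2.inRange(hsv,lo,hi)*ok
        n,l,s,ce=cv2.connectedComponentsWithStats(m.astype(np.uint8))
        for i in range(1,n):
            if s[i,4]>150:
                q=P[l==i]; zt=np.percentile(q[:,2],98); t=q[q[:,2]>zt-3]
                print(nm,s[i].tolist(),"top",zt.round(1),rect(t),"all",rect(q))
E
python3 meas.py
```

```text
== pressA
bench z -0.77
bed (array([560.6, -44.4]), array([244.8, 235.3]), 87.65) 17.32 22368
steel 539 [348.1 105.7] (array([651.7, -48.4]), array([35.9, 20.7]), 86.46) [55.7 59.6]
steel 26 [370.7 107.7] (array([651.3, -72.3]), array([ 0.8, 20.6]), 87.54) [53.9 59. ]
steel 288 [261.4 164.2] (array([589.3,  46. ]), array([20.9, 20.6]), 13.91) [54.1 56.2]
steel 6182 [336.3 199.2] (array([540.6, -40. ]), array([119.5, 118.1]), 48.02) [55.4 56.8]
steel 271 [425.5 171.3] (array([ 582.8, -137.3]), array([20.9, 20.5]), 1.88) [54.1 56.2]
steel 246 [261.9 245.5] (array([494.5,  49.6]), array([20.8, 19.5]), 49.63) [54.1 56.2]
steel 235 [416.3 251.1] (array([ 487.1, -132.6]), array([18.9, 20.8]), 39.48) [54.  56.2]
orange [121, 204, 36, 39, 503] top 48.6 (array([516.2, 220.4]), array([34.8, 17.2]), 18.76) all (array([513.8, 220.1]), array([43.2, 33.8]), 26.73)
orange [117, 221, 17, 20, 197] top 49.5 (array([513. , 230.5]), array([24.2, 25.9]), 66.83) all (array([512.9, 230.8]), array([24.8, 26.4]), 66.83)
orange [83, 267, 33, 33, 450] top 47.1 (array([424. , 308.7]), array([30.4,  7.9]), 44.03
[... 6900 characters left out ...]
] top 38.0 (array([431.4, 318.7]), array([ 2.7, 18.1]), 1.9) all (array([428.2, 311. ]), array([41.6, 22. ]), 73.5)
pin [253, 0, 53, 58, 588] top 15.3 (array([745.5, 239.6]), array([21.5, 75.4]), 60.01) all (array([747.5, 240.2]), array([25.5, 79.9]), 60.45)
pin [441, 28, 96, 35, 982] top 17.8 (array([739.1,  -4.7]), array([123.1,  12.6]), 83.19) all (array([740.9,  -4.8]), array([123.3,  17.9]), 83.11)
pin [269, 140, 28, 42, 891] top 26.8 (array([593.1, 233.7]), array([43.1, 25. ]), 8.94) all (array([593.2, 233.7]), array([43.2, 25.6]), 9.03)
green [533, 224, 52, 57, 2223] top 119.1 (array([518.4, -60.8]), array([58.3, 57.8]), 54.15) all (array([ 500.9, -117.2]), array([178.,  58.]), 72.73)
```

Press: the four spigots average to a centre of (538.2, -44.0) with yaw about -0.038, which agrees with the bed outline. Heights come out as bed 17.3, spigot tops 56.2 and cards 56.8, close to the text's values with about a -0.5 mm bias. Next are the sleeves, the pin and the lid.

```bash
cat > meas2.py <<'E'
from h import *
import pickle
from meas import rect
def near(P,x,y,r): return np.hypot(P[...,0]-x,P[...,1]-y)<r
E
sed -i 's/^for k in/if __name__=="__main__":\n  for k in/' meas.py; sed -i '5,$s/^    /      /' meas.py
cat >> meas2.py <<'E'
def go(names):
  for k in names:
    c=pickle.load(open(k+".pkl","rb"));P=cloud(c);ok=(c["range_z"]>0);ok[300:]=False
    hsv=cv2.cvtColor(c["frame"],cv2.COLOR_BGR2HSV);Z=P[...,2]
    print("==",k)
    for x,y in ((512,228),(416,312)):
        m=ok&near(P,x,y,32)&(Z>46)&(Z<53)&(hsv[...,0]<20)
        if m.sum()>40:
            q=P[m];e=cv2.minEnclosingCircle(q[:,:2].astype(np.float32));print("slv rim",m.sum(),np.round(e[0],1),round(e[1],1),np.median(q[:,2]).round(1))
        m=ok&near(P,x,y,38)&(Z>2.5)&(Z<7)&(hsv[...,0]<20)&(hsv[...,1]>150)
        if m.sum()>40:
            e=cv2.minEnclosingCircle(P[m][:,:2].astype(np.float32));print("slv flange",m.sum(),np.round(e[0],1),round(e[1],1))
    # pin shank
    m=ok&near(P,650,239,50)&(Z>10)&(Z<22)&(P[...,0]>620)
    if m.sum()>40:
        q=P[m];a=np.polyfit(q[:,0],q[:,1],1);print("shank",m.sum(),"dy/dx",a[0].round(4),"y@593",np.polyval(a,593).round(1),"x",q[:,0].min().round(1),q[:,0].max().round(1),"z",Z[m].max().round(1))
    m=ok&near(P,595,234,40)&(Z>23)&(Z<30)
    if m.sum()>40: q=P[m];print("head",rect(q),np.median(q[:,2]).round(1))
    # lid
    m=ok&near(P,490,-330,90)&(Z>55)&(Z<75)
    if m.sum()>40: q=P[m];print("handle",m.sum(),rect(q),np.percentile(q[:,2],[50,95]).round(1))
    m=(ok&(P[...,0]>380)&(P[...,0]<600)&(P[...,1]<-200)&(P[...,1]>-420)&(Z>8)&(Z<14)&(hsv[...,1]>90)).astype(np.uint8)
    n,l,s,ce=cv2.connectedComponentsWithStats(m)
    if n>1:
        i=1+np.argmax(s[1:,4]);q=P[l==i];print("board",rect(q),np.median(q[:,2]).round(1))
    m=ok&(P[...,0]>540)&(P[...,0]<620)&(P[...,1]<-270)&(P[...,1]>-370)&(Z>20)
    if m.sum()>40: q=P[m];print("knuckle",rect(q),np.percentile(q[:,2],[50,98]).round(1))
    m=ok&(P[...,0]>620)&(P[...,0]<690)&(abs(P[...,1]+48)<60)&(Z>65)
    if m.sum()>40: q=P[m];print("ears",rect(q),q[:,2].max().round(1))
if __name__=="__main__": go(("slvA","slvB","lidA","lidB","pressA","pressB"))
E
python3 meas2.py
```

```text
== slvA
slv rim 518 [513.2 229.6] 18.1 48.9
slv flange 587 [513.4 229.5] 25.9
slv rim 404 [414.9 319.1] 18.2 48.6
slv flange 509 [415.3 319. ] 25.9
shank 824 dy/dx 0.1569 y@593 234.5 x 620.0 698.2 z 20.5
head (array([592.8, 233.9]), array([43.9, 26.3]), 10.05) 25.2
ears (array([652.1, -47.4]), array([77.4, 30.7]), 86.67) 85.1
== slvB
slv rim 415 [513.4 230.1] 18.0 48.9
slv flange 525 [513.3 229.4] 26.0
slv flange 317 [415.4 319. ] 25.8
shank 759 dy/dx 0.1628 y@593 233.1 x 620.1 698.4 z 20.5
head (array([593.1, 233.9]), array([43.5, 26. ]), 9.18) 25.1
board (array([ 484.9, -281.1]), array([158.7,  76.5]), 20.12) 10.9
ears (array([653. , -47.8]), array([77.2, 31.6]), 87.6) 85.1
== lidA
slv flange 111 [509.6 220. ] 23.7
handle 1336 (array([ 503.6, -325.6]), array([90.1, 16.6]), 83.12) [65.2 67. ]
board (array([ 493.7, -324.6]), array([116.1, 139.3]), 82.87) 11.1
knuckle (array([ 607.6, -338.7]), array([44.9, 22.2]), 82.54) [24.7 27.1]
ears (array([651.6, -48.8]), array([77.2, 30.8]), 87.42) 85.5
== lidB
handle 1432 (array([ 503. , -325.6]), array([90. , 17.1]), 83.67) [65.4 67. ]
board 
[... 590 characters left out ...]
.4]), 83.29) 11.0
knuckle (array([ 607.4, -338.3]), array([45.5, 22.6]), 83.47) [24.5 27. ]
ears (array([652.7, -48.5]), array([75.9, 30.1]), 87.96) 85.5
== pressB
slv rim 245 [512.2 228.8] 18.7 48.9
slv flange 324 [513.4 228.8] 26.3
slv rim 176 [413.7 318. ] 19.1 48.5
slv flange 247 [415.1 317.7] 26.0
shank 426 dy/dx 0.1617 y@593 231.2 x 620.1 697.9 z 20.5
head (array([592.4, 233.2]), array([44.6, 26.8]), 7.86) 25.2
handle 873 (array([ 503.5, -324.8]), array([89.4, 16.8]), 83.42) [65.3 67. ]
board (array([ 493.7, -323.9]), array([116.5, 140.3]), 83.31) 11.1
knuckle (array([ 607.6, -338. ]), array([44.8, 22.3]), 83.21) [24.7 27.6]
ears (array([652.3, -48.4]), array([76.2, 30.1]), 87.44) 86.1
```

The readings are consistent across all views:

| Thing | Position (mm) | Check |
|---|---|---|
| Sleeve 1 | (513.3, 229.3) | rim radius 18, z about 49 |
| Sleeve 2 | (415.2, 318.8) | |
| Pin head | (590.9, 233.4) | yaw 0.159, tip at x = 698 as expected |
| Lid handle | (503.5, -325.4) | top at z = 67, yaw -0.122 |
| Pot | (518.3, -62.3) | top at z = 119.3 |

The pot goes first, to a free spot near (425, 165).

```bash
python3 - <<'E'
from h import *
import pickle
# check free spot and two-ray height check of pot top
a=pickle.load(open("pressA.pkl","rb"));b=pickle.load(open("pressB.pkl","rb"));s=pickle.load(open("slvA.pkl","rb"))
for n,pt in (("pot lid",(518.4,-62.3,119.5)),("sl1",(513.3,229.3,50))): print(n,proj(a,pt),proj(b,pt),proj(s,pt))
def gc(c):
    m,B=blobs(c,(60,100,30),(85,255,200),1500); return max(B,key=lambda x:x[0][4])[1]
print("two-view pot lid",two(a,gc(a),b,gc(b)))
P=cloud(s);ok=s["range_z"]>0
q=P[ok&(np.hypot(P[...,0]-425,P[...,1]-165)<60)]; print("free spot z",q[:,2].min(),q[:,2].max(),len(q))
grip(85,30)
O=down(0)
move_to((518.4,-62.3,200),O); move_linear((518.4,-62.3,90),speed=100); print(read_contact_force().round(1))
grip(50,40); print("w",read_width())
move_linear((518.4,-62.3,200)); print(read_width(),read_contact_force().round(1))
move_to((425,165,130),O); move_linear((425,165,36.5),speed=60)
for z in (35,34,33.5,33,32.5,32,31.5):
    f=read_contact_force(); 
    if f[2]>4: break
    move_linear((425,165,z),speed=20)
print(read_eef_pos(),f.round(1))
grip(85); move_linear((425,165,150))
c=cap("wrist");save(c,"potput");print(read_clock())
E
```

```text
pot lid [365.26497771 246.64334649] [280.81720164 206.92068339] [635.85487941 217.22811001]
sl1 [124.52969851 230.43392424] [ 71.5221249  202.35036042] [363.64901999 197.801481  ]
two-view pot lid (array([517.8031319 , -61.86536786, 107.89329118]), np.float64(0.1721454920897801))
free spot z -29.93730916107387 1.8425737537662599 6825
[-0.2 -0.2 -0.5]
w 61.50554088291202
61.10661024380264 [-0.3  0.1 -1.5]
[425.37641896 165.16318463  35.19462512] [-2.4 -1.5  9.8]
25.6833
```

View pics/potput.png

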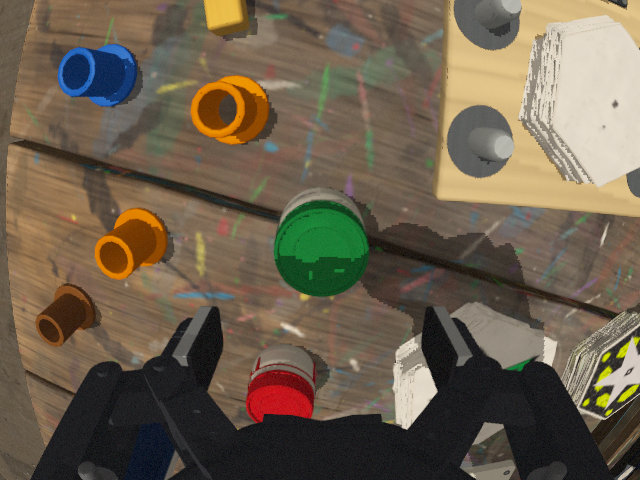

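The pot stands upright at (322,243) in `potput` and the cards are clear. Next, the sleeves, held across the press's x axis.

```bash
cat >> h.py <<'E'
PC=np.array([538.2,-44.0]);PY=-0.0387
def press(x,y): return PC+np.array([np.cos(PY)*x-np.sin(PY)*y,np.sin(PY)*x+np.cos(PY)*y])
def sleeve(s,loc,yaw):
    O=down(yaw); g=press(*loc)
    move_to((*s,130),O); move_linear((*s,28),speed=120); print("at",read_contact_force().round(1))
    grip(25,40); print("w",read_width().__round__(2))
    move_linear((*s,130)); print("lift w",round(read_width(),2))
    move_to((*g,125),O); move_linear((*g,88),speed=80); pause(.1)
    z=88; f0=read_contact_force()
    while z>46:
        z-=3 if z>60 else 2; z=max(z,46); move_linear((*g,z),speed=60); f=read_contact_force()-f0
        if np.linalg.norm(f)>6: print("z",z,f.round(1),read_eef_pos().round(1))
        if f[2]>18: break
    print("end",read_eef_pos().round(1),f.round(1))
E
python3 - <<'E'
from h import *
for yaw in (PY+np.pi/2,PY-np.pi/2):
    print(inverse_kinematics((513,229,28),down(yaw)),inverse_kinematics((*press(48,92),46),down(yaw)))
sleeve((513.3,229.3),(48,92),PY+np.pi/2)
print(read_clock())
E
```

```text
[ 4.19850932e-01  5.48234365e-01 -1.51033140e-01  8.71528822e-01
 -4.44089210e-16  2.02934726e+00] [ 7.79697089e-02  5.74926465e-01 -4.47244287e-02  9.51145434e-01
 -4.44089210e-16  1.68746604e+00]
[ 4.19850932e-01  5.48234365e-01 -1.51033140e-01  8.71528822e-01
 -4.44089210e-16 -1.11224539e+00] [ 7.79697089e-02  5.74926465e-01 -4.47244287e-02  9.51145434e-01
 -4.44089210e-16 -1.45412662e+00]
at [ 0.3 -0.9 -0.4]
w 34.24
lift w 34.48
end [590.1  46.1  46.6] [0.2 0.7 4.5]
37.5167
```

```bash
python3 - <<'E'
from h import *
g=press(48,92)
f0=read_contact_force();move_linear((*g,44.5),speed=30);print(read_eef_pos().round(1),(read_contact_force()-f0).round(1))
grip(85);move_linear((*g,140))
sleeve((415.2,318.6),(-48,92),PY+np.pi/2)
g=press(-48,92)
f0=read_contact_force();move_linear((*g,44.5),speed=30);print(read_eef_pos().round(1),(read_contact_force()-f0).round(1))
grip(85);move_linear((*g,150))
move_to((520,-30,330),down(0));pause(.1)
c=cap("wrist");save(c,"slvdone")
import pickle;pickle.dump(c,open("slvdone.pkl","wb"))
P=cloud(c);Z=P[...,2];hsv=cv2.cvtColor(c["frame"],cv2.COLOR_BGR2HSV);ok=c["range_z"]>0
for x in (48,-48):
    g=press(x,92);m=ok&(np.hypot(P[...,0]-g[0],P[...,1]-g[1])<30)&(Z>62)
    e=cv2.minEnclosingCircle(P[m][:,:2].astype(np.float32));print(g,e,np.percentile(Z[m],[50,95]))
print(read_clock())
E
```

```text
[590.1  46.1  46.6] [-3.7 -1.1  8.4]
at [0.2 0.  0.4]
w 24.98
lift w 25.14
end [493.7  49.8  45.9] [-1.   0.6  0.4]
[493.7  49.8  44.4] [ 0.6 -0.7 -1. ]
[589.72357126  46.07397851] ((590.3898315429688, 46.31113815307617), 18.291461944580078) [66.97197886 68.38706057]
[493.79545141  49.78825121] ((512.2606811523438, 32.47035598754883), 9.567214965820312) [383.39855812 398.49450064]
51.675
```

View pics/slvdone.png

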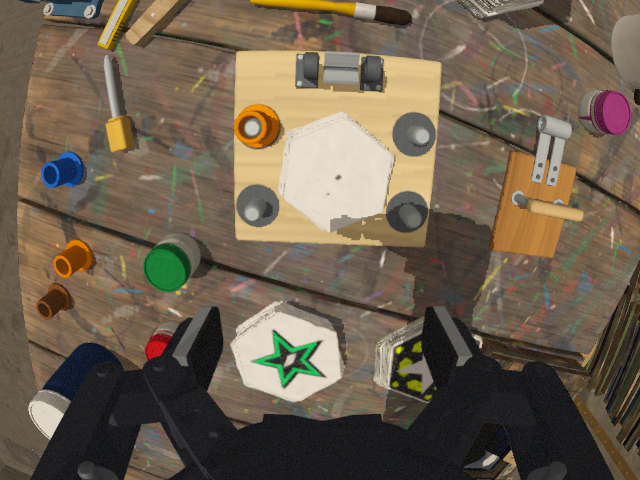

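The first sleeve is down, with its rim at 68.4. The second one had moved: the jaws closed on nothing, and it now stands at (73,259), apparently shifted by the announced knock. I'll relocate it with a closer view.

```bash
python3 - <<'E'
from h import *
import pickle
move_to((430,290,260),down(0));pause(.15)
c=cap("wrist");save(c,"s2a");pickle.dump(c,open("s2a.pkl","wb"))
for c in (c,pickle.load(open("slvdone.pkl","rb"))):
    P=cloud(c);Z=P[...,2];hsv=cv2.cvtColor(c["frame"],cv2.COLOR_BGR2HSV);ok=(c["range_z"]>0)
    m=ok&(P[...,1]>150)&(P[...,1]<430)&(P[...,0]>250)&(P[...,0]<600)&(Z>45)&(Z<53)&(hsv[...,1]>190)&(hsv[...,2]>140)&(hsv[...,0]>5)&(hsv[...,0]<20)
    n,l,s,ce=cv2.connectedComponentsWithStats(m.astype(np.uint8))
    for i in range(1,n):
        if s[i,4]>30: e=cv2.minEnclosingCircle(P[l==i][:,:2].astype(np.float32));print("rim",s[i],ce[i].round(),np.round(e[0],1),round(e[1],1),np.median(Z[l==i]))
    m=ok&(P[...,1]>150)&(P[...,1]<430)&(P[...,0]>250)&(P[...,0]<600)&(Z>2)&(Z<7.5)&(hsv[...,1]>190)&(hsv[...,2]>140)&(hsv[...,0]>5)&(hsv[...,0]<20)
    n,l,s,ce=cv2.connectedComponentsWithStats(m.astype(np.uint8))
    for i in range(1,n):
        if s[i,4]>60: e=cv2.minEnclosingCircle(P[l==i][:,:2].astype(np.float32));print("flange",s[i],ce[i].round(),np.round(e[0],1),round(e[1],1))
E
```

```text
rim [247 199  37  36 547] [265. 217.] [418.6 344.7] 18.1 48.65094325830796
flange [248 182  47  44 602] [275. 197.] [418.9 344.8] 25.5
rim [ 54 255  18  23 155] [ 62. 266.] [418.5 344.9] 18.2 48.631909087716906
flange [ 66 240  25  31 201] [ 81. 251.] [418.  344.3] 25.8
```

View pics/s2a.png

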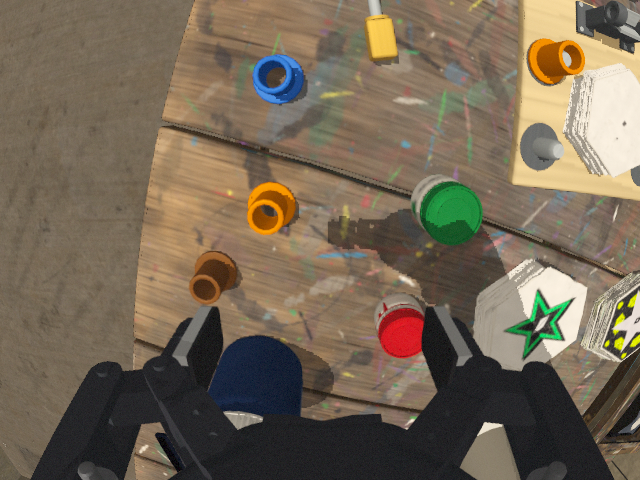

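```bash
python3 - <<'E'
from h import *
sleeve((418.7,344.7),(-48,92),PY+np.pi/2)
print(round(read_width(),2))
if read_width()>30:
    g=press(-48,92)
    f0=read_contact_force();move_linear((*g,44.5),speed=30);print(read_eef_pos().round(1),(read_contact_force()-f0).round(1))
    grip(85);move_linear((*g,150))
    move_to((540,60,300),down(0));pause(.1)
    c=cap("wrist");save(c,"slvdone2")
    P=cloud(c);Z=P[...,2];ok=c["range_z"]>0
    for x in (48,-48):
        g=press(x,92);m=ok&(np.hypot(P[...,0]-g[0],P[...,1]-g[1])<30)&(Z>62)&(Z<75)
        e=cv2.minEnclosingCircle(P[m][:,:2].astype(np.float32));print(g,e,np.percentile(Z[m],[50,95]))
print(read_clock())
E
```

```text
at [ 0.2  0.1 -0.8]
w 35.17
lift w 34.27
z 46 [-1.4 -0.5  6.5] [494.1  49.8  46.8]
end [494.1  49.8  46.8] [-1.4 -0.5  6.5]
34.76
[494.2  49.8  46.8] [-4.1 -0.4 10.7]
[589.72357126  46.07397851] ((590.7997436523438, 46.45013427734375), 18.050716400146484) [66.87470896 68.2599219 ]
[493.79545141  49.78825121] ((495.0476989746094, 49.74233627319336), 17.984426498413086) [66.66345978 68.03853311]
74.475
```

View pics/slvdone2.png

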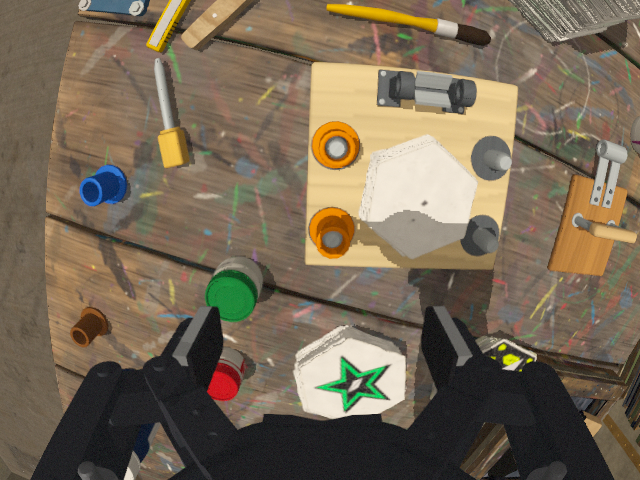

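Both sleeves are down, with rims at z about 68 and axes within 1.3 mm of the spigots. Now the lid, gripped by its handle.

```bash
python3 - <<'E'
from h import *
yl=-0.122; O=down(yl+np.pi/2); h=(503.5,-325.3)
# check the swing reachability first
T=press(10,0); ok=True
import itertools
Rd=R.from_rotvec(down(PY+np.pi/2)); yax=np.array([-np.sin(PY),np.cos(PY),0]); H=np.array([*press(115,0),70.5])
for th in np.radians([0,10,20,25,28]):
    Q=R.from_rotvec(yax*th); p=H+Q.apply(np.array([*T,112.5])-H); print(th.round(2),p.round(1),np.round(inverse_kinematics(p,(Q*Rd).as_rotvec()),2))
move_to((*h,150),O); move_linear((*h,56),speed=100); print(read_contact_force().round(1),read_eef_pos().round(1))
grip(8,90); print("w",round(read_width(),2))
move_linear((*h,70),speed=40);pause(.1);print(read_contact_force().round(1),read_ft_torque().round(2))
move_linear((*h,200)); print("w",round(read_width(),2))
move_to((*T,200),down(PY+np.pi/2));move_linear((*T,150),speed=80);pause(.2)
print(read_eef_pos().round(1),read_contact_force().round(1),read_ft_torque().round(2))
save(cap("wrist"),"lid_w");save(cap("scene"),"lid_s",(200,120,460,320),3);t=cap("top");save(t,"lid_t",(260,160,420,300),5);print(read_clock())
E
```

```text
0.0 [548.2 -44.4 112.5] [-0.08  0.43 -0.09  1.05 -0.    1.53]
0.17 [557.1 -44.7 130.1] [-0.08  0.56  0.16  1.34 -0.01  1.53]
0.35 [568.9 -45.2 145.9] [-0.07  0.72  0.44  1.64 -0.01  1.54]
0.44 [575.8 -45.5 152.9] [-0.07  0.81  0.59  1.79 -0.01  1.54]
0.49 [580.2 -45.6 156.9] [-0.07  0.87  0.7   1.89 -0.02  1.54]
[-0.5  0.4 -0.4] [ 504.1 -325.7   56.8]
w 14.28
[ 0.  -0.1 -2.4] [0.   0.03 0.01]
w 14.97
[548.7 -44.4 150.7] [-0.3 -0.8 -3.8] [-0.01  0.04  0.05]
83.5
```

View pics/lid_w.png

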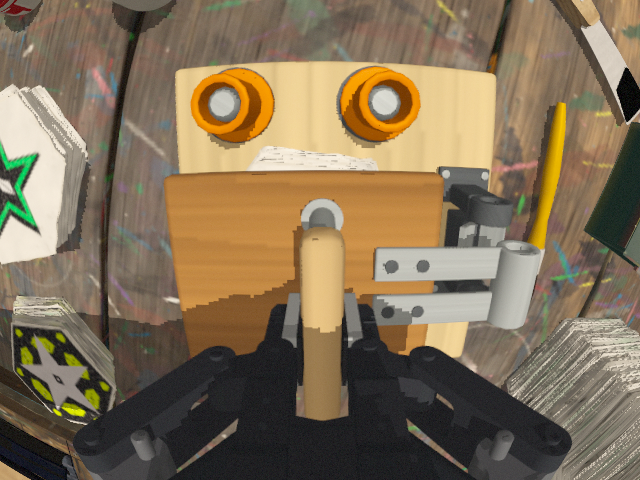

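View pics/lid_s.png

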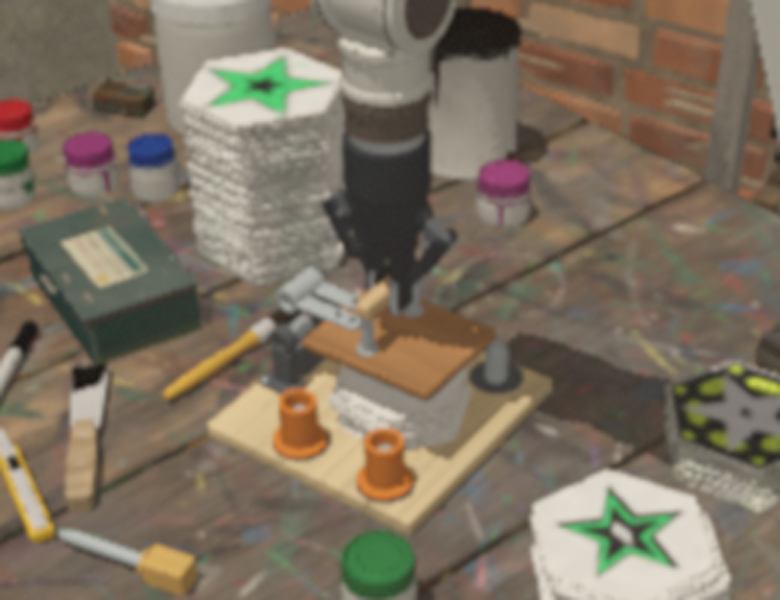

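The lid hangs level: the knuckle is at (515,285) in `lid_w`, above the saddle and left ear, and both sleeves show in the background. I'll check the knuckle's position against the ears before lowering.

```bash
python3 - <<'E'
from h import *
from meas import rect
c=cap("wrist");P=cloud(c);Z=P[...,2];ok=c["range_z"]>0
H=press(115,0);print("hinge",H)
m=ok&(abs(P[...,0]-H[0])<25)&(abs(P[...,1]-H[1])<45)&(Z>95)&(Z<130)
q=P[m];print("knuckle",m.sum(),rect(q),np.percentile(q[:,2],[5,50,98]).round(1))
print("y extents top part",np.percentile(q[q[:,2]>112][:,1],[1,99]))
m=ok&(abs(P[...,0]-H[0])<40)&(abs(P[...,1]-H[1])<60)&(Z>74)&(Z<90);print("left ear",rect(P[m]),Z[m].max())
b=ok&(abs(P[...,0]-530)<80)&(abs(P[...,1]+30)<60)&(Z>60)&(Z<75);q=P[b];A=np.c_[q[:,:2],np.ones(len(q))];print("board plane slopes",np.linalg.lstsq(A,q[:,2],rcond=None)[0][:2].round(3),len(q))
E
```

```text
hinge [653.11389357 -48.44938917]
knuckle 4798 (array([646.7, -48.4]), array([44.8, 38.7]), 87.71) [103.7 114.6 120.7]
y extents top part [-69.7922164  -26.74142616]
left ear (array([653., -17.]), array([14.5, 27.2]), 88.11) 85.02792266385313
board plane slopes [0.109 1.027] 27
```

The knuckle is centred at y = -48.4, the hinge is at -48.45, and the ear fits. Lowering now.

```bash
python3 - <<'E'
from h import *
T=press(10,0); f0=read_contact_force()
for z in list(range(146,117,-4))+[116,115,114,113,112.5,112,111.5,111]:
    move_linear((*T,z),speed=50);f=read_contact_force()-f0
    if np.linalg.norm(f)>3: print(z,read_eef_pos().round(1),f.round(1),read_ft_torque().round(2))
    if f[2]>10: break
pause(.2);save(cap("wrist"),"lid_w2");print(read_clock())
E
```

```text
112.5 [548.1 -44.4 112.7] [-2.1  0.7  2.9] [0.01 0.28 0.03]
112 [548.  -44.4 112.4] [-5.2  1.8  6.6] [ 0.04  0.48 -0.  ]
111.5 [548.  -44.4 112.4] [-6.4  1.6 10.2] [ 0.07  0.81 -0.02]
87.55
```

View pics/lid_w2.png

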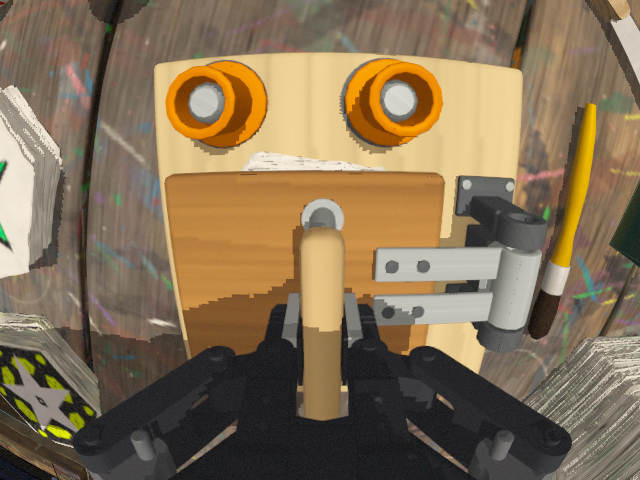

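The knuckle sits between the ears at (515,280) and the lid rests on the cards, with contact felt at z = 112.4. I'll release it, then view the hinge and the pin again.

```bash
python3 - <<'E'
from h import *
from meas import rect
import pickle
T=press(10,0)
grip(60);move_linear((*T,200))
move_to((600,-20,330),down(0));pause(.1);c=cap("wrist");save(c,"hingeA");pickle.dump(c,open("hingeA.pkl","wb"))
P=cloud(c);Z=P[...,2];ok=c["range_z"]>0;H=press(115,0)
hsv=cv2.cvtColor(c["frame"],cv2.COLOR_BGR2HSV)
m=ok&(abs(P[...,0]-H[0])<20)&(abs(P[...,1]-H[1])<60)&(Z>64)&(Z<95);print("hinge row",rect(P[m]),H)
m=ok&(abs(P[...,0]-H[0])<20)&(abs(P[...,1]-H[1])<21)&(Z>79);print("knuckle top",P[m].mean(0) if m.sum() else 0,Z[m].max())
m=ok&(abs(P[...,0]-540)<75)&(abs(P[...,1]+44)<60)&(Z>60)&(Z<75);q=P[m];print("board plane",np.linalg.lstsq(np.c_[q[:,:2]-q[:,:2].mean(0),np.ones(len(q))],q[:,2],rcond=None)[0].round(3),rect(q))
move_to((590,215,250),down(0));pause(.15);c=cap("wrist");save(c,"pin2");pickle.dump(c,open("pin2.pkl","wb"))
print(read_clock())
E
cat > pinm.py <<'E'
from h import *
from meas import rect
import pickle,sys
def pin(c):
    P=cloud(c);Z=P[...,2];ok=c["range_z"]>0;ok[330:]=False
    hsv=cv2.cvtColor(c["frame"],cv2.COLOR_BGR2HSV)
    m=ok&(Z>23)&(Z<30)&cv2.inRange(hsv,(18,130,100),(30,255,255)).astype(bool)&(P[...,1]>100)&(P[...,0]<720)
    n,l,s,ce=cv2.connectedComponentsWithStats(m.astype(np.uint8));i=1+np.argmax(s[1:,4]);q=P[l==i];h=rect(q);print("head",h,ce[i].round(),np.median(q[:,2]).round(1))
    d=np.hypot(P[...,0]-h[0][0],P[...,1]-h[0][1])
    m=ok&(Z>8)&(Z<22)&(d>30)&(d<112)&(hsv[...,1]<110)&(P[...,0]>h[0][0])
    n,l,s,ce=cv2.connectedComponentsWithStats(m.astype(np.uint8));i=1+np.argmax(s[1:,4]);q=P[l==i]
    vx,vy,x0,y0=cv2.fitLine(q[:,:2].astype(np.float32),cv2.DIST_HUBER,0,.01,.01).ravel();a=np.arctan2(vy,vx);a=a if abs(a)<1.6 else a-np.sign(a)*np.pi
    r=(q[:,:2]-h[0])@[np.cos(a),np.sin(a)];off=(h[0]-[x0,y0])@[-np.sin(a),np.cos(a)]
    print("shank",len(q),"yaw",a.round(4),"along",r.min().round(1),r.max().round(1),"head off line",off.round(2))
    A=ok&(np.hypot(P[...,0]-h[0][0],P[...,1]-h[0][1])<35)&(Z>22)
    return h,a
if __name__=="__main__":
    for k in sys.argv[1:]: pin(pickle.load(open(k+".pkl","rb")))
E
python3 pinm.py pin2
```

```text
hinge row (array([651.7, -48.9]), array([36.2, 75.7]), 0.63) [653.11389357 -48.44938917]
knuckle top [653.84763745 -48.44897845  81.70290894] 84.83745661986478
board plane [ 1.8000e-02 -2.0000e-03  6.7665e+01] (array([542.5, -45.1]), array([117.1, 146.9]), 87.43)
95.3917
head (array([593.6, 233.8]), array([43.5, 26. ]), 9.69) [303. 198.] 25.1
shank 958 yaw 0.1634 along 29.8 107.7 head off line 0.9
```

View pics/hingeA.png

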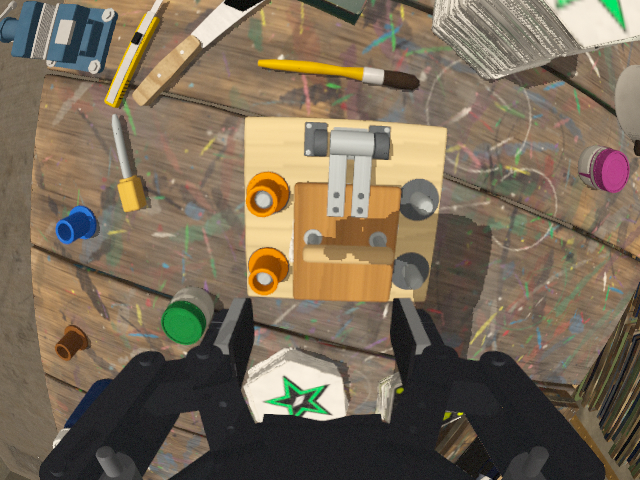

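View pics/pin2.png

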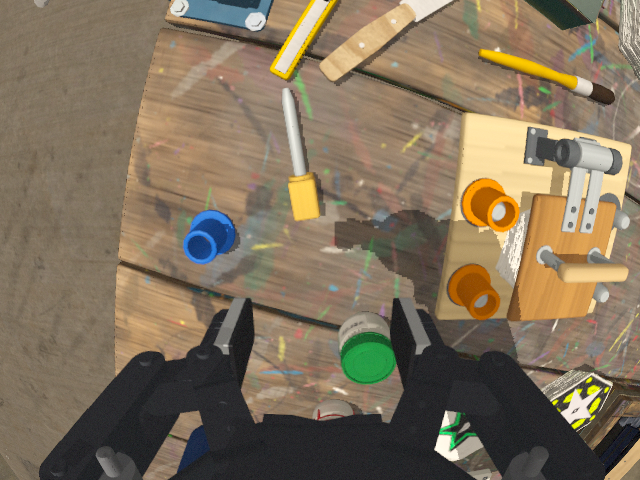

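The lid is flat (slope 0.018), its knuckle top centred at (653.8, -48.4). The pin has not moved: head at (303,198) in `pin2`, yaw 0.163. I'll grasp it and line it up in front of the left ear.

```bash
python3 - <<'E'
from h import *
import pickle
a=0.163; h=np.array([593.6,233.8])-1.9*np.array([np.cos(a),np.sin(a)])
O=down(a)
grip(60,100)
move_to((*h,100),O);move_linear((*h,20),speed=100);z0=read_eef_pos()[2];print(read_eef_pos().round(1),read_contact_force().round(1))
grip(18,100);print("w",round(read_width(),2))
move_linear((*h,120));print("w",round(read_width(),2),read_contact_force().round(1))
g=press(115,170);Oi=down(PY-np.pi/2)
move_to((*g,120),Oi);move_linear((*g,70.5+7.0),speed=80);pause(.15)
print(z0,read_eef_pos().round(1),read_ee_rot().round(3))
c=cap("wrist");save(c,"pre");pickle.dump(c,open("pre.pkl","wb"))
P=cloud(c);Z=P[...,2];ok=c["range_z"]>0
x=np.array([np.sin(PY),-np.cos(PY)]) # -press y
X=np.array([np.cos(PY),np.sin(PY)])
L=P[...,:2]-PC; lx=L@X; ly=-(L@x)
m=ok&(abs(lx-115)<12)&(ly>62)&(ly<144)&(Z>55)&(Z<90)
for lo,hi in ((75,95),(95,115),(115,140)):
    k=m&(ly>lo)&(ly<hi)
    if k.sum()>20: print(lo,hi,"lx med of top",np.median(lx[k&(Z>np.percentile(Z[k],80))]).round(2),"lx range",np.percentile(lx[k],[1,99]).round(1),"ztop",np.percentile(Z[k],97).round(1))
print("tip ly",ly[m].min())
k=ok&(abs(lx-115)<25)&(ly>22)&(ly<40)&(Z>60);print("ear lx",np.percentile(lx[k],[1,99]).round(1),"z",Z[k].max().round(1),"ly",np.percentile(ly[k],[2,98]).round(1))
print(read_clock())
E
```

```text
[592.5 233.7  20.9] [ 0.2 -0.7  0.3]
w 24.21
w 24.02 [ 0.7 -0.9 -2.6]
20.867354491515098 [660.3 121.5  78.4] [-2.177e+00  2.263e+00 -1.000e-03]
75 95 lx med of top 115.66 lx range [110.  121.7] ztop 76.2
95 115 lx med of top 115.63 lx range [109.8 121.4] ztop 76.2
115 140 lx med of top 115.61 lx range [109.7 121.3] ztop 76.1
tip ly 62.74096882829286Traceback (most recent call last):
  File "<stdin>", line 22, in <module>
    return _quantile_unchecked(
        a, q, axis, out, overwrite_input, method, keepdims, weights)
    return _ureduce(a,
                    func=_quantile_ureduce_func,
    ...<5 lines>...
                    overwrite_input=overwrite_input,
                    method=method)
    r = func(a, **kwargs)
    result = _quantile(arr,
                       quantiles=q,
    ...<2 lines>...
                       out=out,
                       weights=wgt)
    slices_having_nans = np.isnan(arr[-1, ...])
                                  ~~~^^^^^^^^^
IndexError: index -1 is out of bounds for axis 0 with size 0
```

View pics/pre.png

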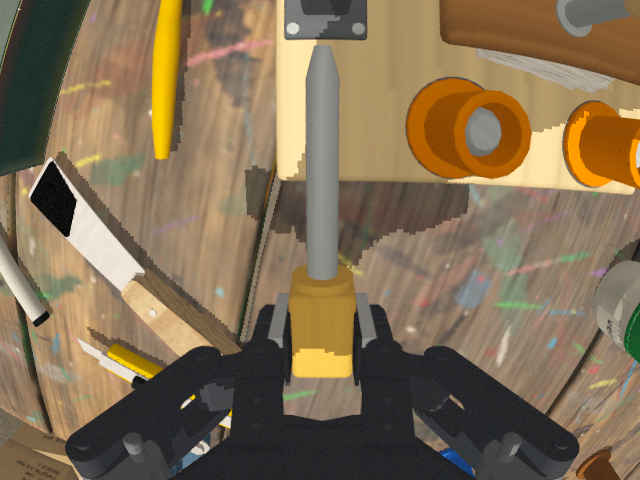

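The pin is straight and level, within 0.6 mm of the hinge axis, with its tip at (322,50) pointing at the bore. Inserting now, watching the force.

```bash
python3 - <<'E'
from h import *
f0=read_contact_force();yv=np.array([-np.sin(PY),np.cos(PY),0])
for ly in list(range(165,66,-6))+[66,64,63,62,61.5,61,60.5]:
    move_linear((*press(114.5,ly),77.1),speed=60);f=read_contact_force()-f0
    if np.linalg.norm(f)>3: print(ly,read_eef_pos().round(1),f.round(1))
    if abs(f@yv)>20 or np.linalg.norm(f)>30: print("stop");break
pause(.2)
p=read_eef_pos();print("tool ly",(p[:2]-PC)@yv[:2]);save(cap("wrist"),"ins");print(read_width(),read_clock())
E
```

```text
tool ly 60.432496471524836
23.912230701824463 106.9833
```

View pics/ins.png

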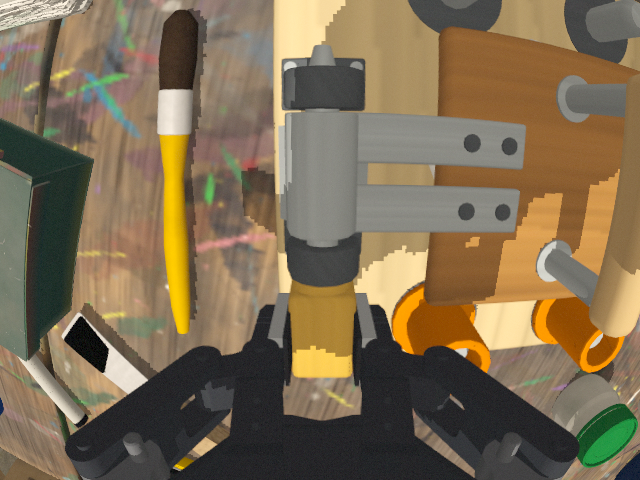

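The pin is through both ears, its tip showing beyond the far one at (320,55), with almost no resistance so far. I'll push on until the flange seats.

```bash
python3 - <<'E'
from h import *
f0=read_contact_force();yv=np.array([-np.sin(PY),np.cos(PY),0])
for ly in np.arange(60,55.9,-.5):
    move_linear((*press(114.5,ly),77.1),speed=20);f=read_contact_force()-f0
    p=read_eef_pos();print(ly,((p[:2]-PC)@yv[:2]).round(2),f.round(1))
    if abs(f@yv)>12: print("seat");break
pause(.2)
grip(50);pause(.2);c=cap("wrist");save(c,"rel")
p=read_eef_pos();move_linear((*p[:2],170))
c=cap("wrist");save(c,"rel2")
P=cloud(c);Z=P[...,2];ok=c["range_z"]>0
L=P[...,:2]-PC;ly=L@yv[:2];lx=L@np.array([np.cos(PY),np.sin(PY)])
hsv=cv2.cvtColor(c["frame"],cv2.COLOR_BGR2HSV)
m=ok&(abs(lx-115)<20)&(ly>33)&(ly<100)&(Z>78)&(hsv[...,1]>110);print("head ly",np.percentile(ly[m],[1,99]).round(1),"lx",np.percentile(lx[m],[1,99]).round(1),"z",Z[m].max())
m=ok&(abs(lx-115)<8)&(ly<-39)&(ly>-70)&(Z>60)&(Z<82);print("tip",m.sum(),ly[m].min() if m.sum() else 0, lx[m].mean() if m.sum() else 0)
print(read_clock())
E
```

```text
60.0 59.99 [ 0.8  0.4 -0.1]
59.5 59.45 [-0.4 -0.   0.4]
59.0 59.38 [-0.4  1.9  1. ]
58.5 59.37 [ 0.4  4.  -0.5]
58.0 59.35 [0.2 5.5 1.9]
57.5 59.33 [-0.1  7.5  0.3]
57.0 59.29 [0.1 7.4 0.6]
56.5 59.27 [1.2 9.4 0.2]
56.0 59.3 [ 0.3 10.9  0.3]
head ly [39.3 81.6] lx [102.4 126.8] z 245.72492398615788
tip 190 -47.035330319898094 114.58502226200466
110.8667
```

View pics/rel2.png

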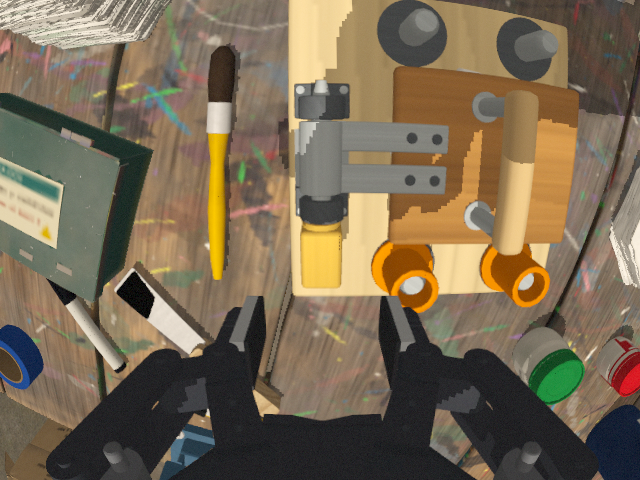

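The pin is seated: the brass head spans local y = 39 to 82 mm as it should, and the tip is 9 mm past the far ear. Now I'll swing the lid about the hinge, with the tool turning along.

```bash
python3 - <<'E'
from h import *
T=np.array([*press(10,0),111.8]);O0=R.from_rotvec(down(PY+np.pi/2));yax=np.array([-np.sin(PY),np.cos(PY),0]);H=np.array([*press(115,0),70.5])
grip(50,90)
move_to((*T[:2],190),O0.as_rotvec());move_linear(T,speed=100);print(read_contact_force().round(1))
grip(8,90);print("w",round(read_width(),2));f0=read_contact_force()
def pose(deg):
    Q=R.from_rotvec(yax*np.radians(deg));return H+Q.apply(T-H),(Q*O0).as_rotvec()
for d in np.arange(2,27.1,2.5):
    move_linear(*pose(d),speed=40);f=read_contact_force()-f0
    print(round(d,1),f.round(1),read_eef_pos().round(1))
    if np.linalg.norm(f)>45: print("STOP");break
pause(.5);c=cap("scene");save(c,"up_s",(200,120,460,320),3);save(cap("wrist"),"up_w");print("w",round(read_width(),2),read_clock(),d)
E
```

```text
[-0.   0.3  0.2]
w 15.04
2.0 [-2.2  0.4 -2.1] [548.4 -44.4 115.3]
4.5 [-2.1 -0.2 -2.1] [550.6 -44.5 120. ]
7.0 [-0.9  0.2 -1.2] [552.8 -44.5 124.6]
9.5 [-2.6  0.9 -0. ] [555.3 -44.7 129. ]
12.0 [-2.4 -0.4 -0. ] [557.9 -44.8 133.3]
14.5 [-2.5 -0.1  0.2] [560.8 -44.9 137.5]
17.0 [-2.2  0.  -0.1] [563.8 -45.  141.6]
19.5 [-2.3 -0.1  1.6] [567.  -45.1 145.5]
22.0 [-2.5  0.2  1.7] [570.3 -45.3 149.2]
24.5 [-2.5  0.3  2.5] [574.  -45.4 152.9]
27.0 [-2.7 -0.8  2. ] [577.7 -45.5 156.3]
w 14.63 118.6 27.0
```

View pics/up_s.png

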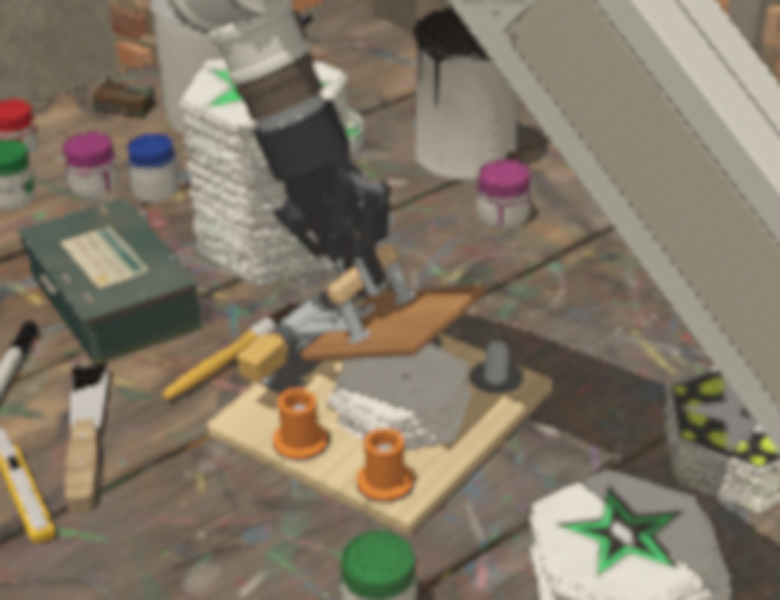

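View pics/up_w.png

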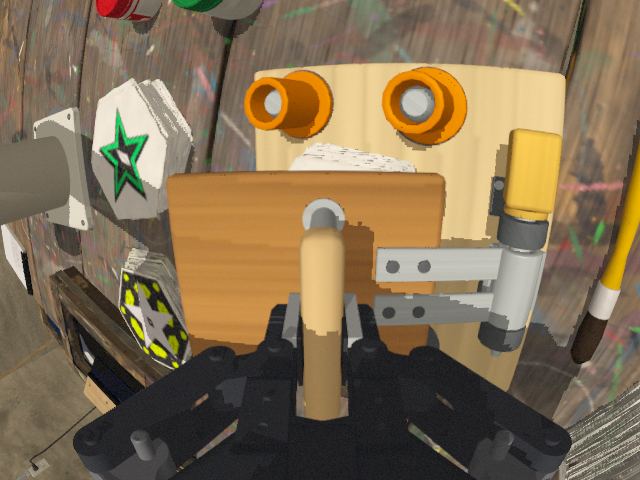

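The lid is up at about 27° in the jaws and the pin head is still against its ear, at (532,165) in `up_w`. Lowering slowly.

```bash
python3 - <<'E'
from h import *
T=np.array([*press(10,0),111.8]);O0=R.from_rotvec(down(PY+np.pi/2));yax=np.array([-np.sin(PY),np.cos(PY),0]);H=np.array([*press(115,0),70.5])
f0=read_contact_force()
def pose(deg):
    Q=R.from_rotvec(yax*np.radians(deg));return H+Q.apply(T-H),(Q*O0).as_rotvec()
for d in list(np.arange(24.5,0.9,-2.5))+[1,0,-.3,-.6]:
    move_linear(*pose(d),speed=40 if d>5 else 20);f=read_contact_force()-f0
    if d<5: print(round(d,1),f.round(1),read_eef_pos().round(1))
    if d<3 and f[2]>8: break
grip(50);move_linear((*T[:2],200),speed=100)
move_to((590,-10,330),down(0));pause(.2)
c=cap("wrist");save(c,"fin")
P=cloud(c);Z=P[...,2];ok=c["range_z"]>0;ok[290:]=False
L=P[...,:2]-PC;ly=L@yax[:2];lx=L@np.array([np.cos(PY),np.sin(PY)]);hsv=cv2.cvtColor(c["frame"],cv2.COLOR_BGR2HSV)
m=ok&(abs(lx)<55)&(abs(ly)<55)&(Z>60)&(Z<75);print("board plane",np.linalg.lstsq(np.c_[lx[m],ly[m],np.ones(m.sum())],Z[m],rcond=None)[0].round(3))
m=ok&(abs(lx-115)<20)&(ly>36)&(ly<100)&(Z>76)&(Z<90)&(hsv[...,1]>110);print("head ly",np.percentile(ly[m],[1,99]).round(1),"lx",np.percentile(lx[m],[1,99]).round(1),"z",np.median(Z[m]))
q=np.polyfit(ly[m],lx[m],1);print("head dir",q[0].round(3))
m=ok&(abs(lx-115)<8)&(ly<-39)&(ly>-70)&(Z>60)&(Z<82);print("tip",m.sum(),ly[m].min() if m.sum() else 0,lx[m].mean() if m.sum() else 0)
m=ok&(abs(lx-115)<14)&(abs(ly)<23)&(Z>76);print("knuckle ly",np.percentile(ly[m],[1,99]).round(1),Z[m].max(),lx[m&(Z>81)].mean())
for x in (48,-48):
    k=ok&(np.hypot(lx-x,ly-92)<30)&(Z>62)&(Z<75);e=cv2.minEnclosingCircle(np.c_[lx[k],ly[k]].astype(np.float32));print("sleeve",x,np.round(e[0],1),round(e[1],1),np.percentile(Z[k],95))
m,B=blobs(c,(60,100,30),(85,255,200),300)
for s,ce,l in B: q=P[l&(c["range_z"]>0)];print("green",ce.round(),np.median(q,0).round(1),np.percentile(q[:,2],98))
t=cap("top");save(t,"fin_t")
m,B=blobs(t,(140,80,60),(170,255,255),100)
for s,ce,l in B: print("purple",ce.round(1))
print(read_clock(),read_contact_force().round(1))
E
```

```text
4.5 [-0.2  1.6 -1.9] [550.4 -44.5 119.9]
2.0 [-0.5  0.7 -3.6] [548.4 -44.4 115.2]
1 [-1.1  0.1 -3.7] [547.6 -44.3 113.2]
0 [-0.   0.6  2. ] [547.2 -44.3 112.5]
-0.3 [-1.6  1.3  5.3] [547.3 -44.3 112.5]
-0.6 [-1.9  0.5  7.4] [547.2 -44.3 112.4]
board plane [ 1.4000e-02 -1.0000e-03  6.7238e+01]
head ly [40.1 82.3] lx [102.1 127.8] z 79.52328882487745
head dir 0.006
tip 54 -47.74603115118832 114.06208195273388
knuckle ly [-22.1  20.5] 84.37166440709422 114.58379120549962
sleeve 48 [49.3 91.6] 18.0 68.42051932647865
sleeve -48 [-47.2  91.3] 18.4 68.20108080499699
green [189. 316.] [429.  162.4  60.4] 63.22429458682231
purple [388.1  74.9]
purple [458.7 212.2]
125.7917 [-0.7  0.1 -0.1]
```

View pics/fin.png

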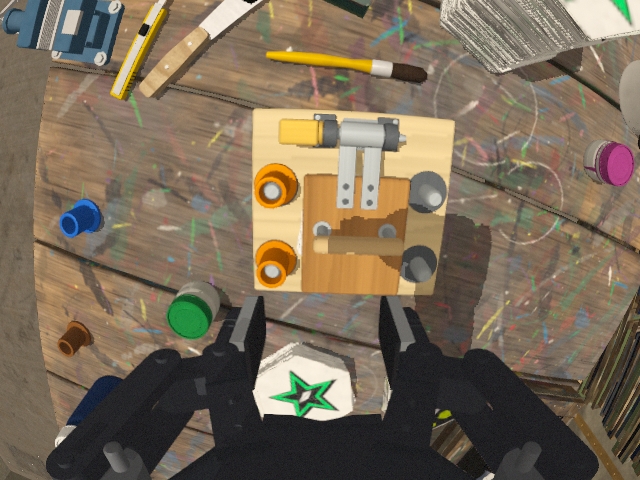

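View pics/fin_t.png

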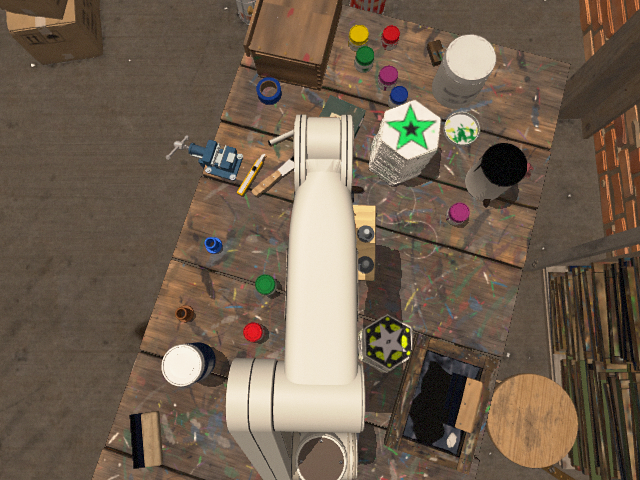

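All the final checks hold: the pin is home, the lid flat, the sleeves down and the pot standing. The purple pot is at the same pixel as at the start, and the brush lies in the same place by eye. Handing in.

```bash
python3 -c "
from rig import *
print(finish_job(),read_clock())"
```

```text
the job is handed in; nothing more can be done
the job is handed in; nothing more can be done
```

The press is together and the job is handed in. The last clock reading before hand-in was 125.8 s; no verdict was reported.

**What I did**
- **Pot:** I moved the green pot from the cards to the bench at about (427, 163), upright.
- **Sleeves:** I pushed both orange sleeves onto the two left spigots. The second had been knocked about 26 mm aside, so my first grasp closed on nothing; I measured it again and then fitted it.
- **Lid and pin:** I set the lid on the cards, then pushed the pin in from the left until its flange seated.
- **Swing:** I raised the lid about 27° by its handle, lowered it in the grip until it rested on the cards, and let go.

**Last checks**
- **Lid:** it is flat (slope about 0.014 rad), and the knuckle is within about 1 mm of the hinge middle.
- **Pin:** the head spans 40–82 mm along the hinge axis, which is home, and it is in line to about 0.01 rad.
- **Sleeves:** the rims are 68.3 mm above the bench (68 when fully down), within 1.5 mm of their spigot axes.
- **Undisturbed things:** the purple pot is at the same pixel as at the start. I compared the brush only by eye, and it had not visibly moved.

**Readings that disagreed**
- Camera heights read about 0.5–0.8 mm low throughout.
- The two-view height of the pot's lid came out at 108 mm instead of about 119, because the green patch I used included its side. I used the depth reading instead.
- The jaws read 1–2 mm under the true widths.

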